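Refit the stop block on the saw's bent guide rod

ROBOT

A 6-joint arm with a two-finger parallel gripper is mounted at the origin on the work surface. World frame = base frame: x ahead of the robot, y to its left, z up, the work surface at z = 0. Lengths are in m, angles in rad, forces in N, time in s.
With the tool pointing down it reaches from about 0.35 to 0.85 m from the base axis. Payload 8.1 kg.
Tool frame: the origin (TCP) lies at the very end of the fingers, on their centre line; the grasp point (between the pads) lies 19 mm behind it; z points along the fingers, y is the line along which they close (so a half turn about z gives the same grasp; the last joint's range is limited). The gripper opens to 93 mm and grips with 3 to 60 N. Pads are 15 mm wide; open, the fingers measure 128 mm over their backs; the gripper's body (75 mm by 188 mm) begins 65 mm behind the grasp point.
Start: joints at [-1.285, 0.13, 1.488, -0, 1.523, -0.085], TCP at [0.217, -0.559, 0.219] pointing down, gripper open.
Joint ranges: [-2.96, 2.96], [-0.89, 2.26], [0.02, 2.5], [-1.34, 4.48], [0, 2.73], [-2.66, 2.66]. Speed limits (rad/s): [2.39, 2.39, 2.79, 3.14, 3.14, 3.14].

INTERFACE

Orientations are given as a rotation vector (axis times angle).
In Python, from plant import monitor, eyes, ticket gives the robot as it stands.
- The arm moves only by the tool arm_command, never from a script. Its argument "deltas" is a list that holds one entry, the list of rows, each a list of 6 numbers: the shift along the world's x, y, z in cm, then the turn, a rotation vector about the world's x, y, z in degrees. In form: [[[tx, ty, tz, rx, ry, rz], ...]]. A call has 1 to 12 rows; each row shifts and turns the commanded pose from where the row before left it; what a row does not reach is not made up. A row lasts 1/12 s, in which the tool goes at most 41.7 mm and 7.16 degrees, less where a joint would pass 70% of its speed; a pose out of reach is approached as far as the arm can. A call is refused whole if a number of a shift passes 4.17 or a number of a turn 7.16, either way. A call with a gripper value outside its range is refused whole. "gripper" is the opening, from -1 (shut) to 1 (fully open), set as the call begins (left out, the last holds). The fingers move at their own pace and stop on an object; "squeeze" is the grip in N (left out, the last holds). Time passes only in rows, so rows that do not move let the fingers close. It gives the time, the measured TCP pose, the force, the opening and the grip force at its end, in the units of the state.
- monitor.read_state(): the state, without advancing time (a new reading comes with each control period).
- eyes.read_camera(name): name is "scene" or "side" or "wrist"; returns the picture (480x640x3 uint8, blue, green, red); there is no depth.
- eyes.camera_model(name): a dict with "fx", "fy", "cx", "cy" (pixels), "k1" (the pictures are not rectified: a ray, as slopes to the right and down, at radius r is drawn at 1 + k1 r^2 times it, then the intrinsics apply), "rvec" (rotation vector, rad) and "tvec" (3), from world to camera coordinates, as OpenCV has them. Camera axes: x right, y down, z forward; pixel columns grow to the right and rows downward; lengths in m; the calibration is good to about 2 mm. A picture is of the moment at which its call begins: read the wrist's pose just before it. camera_model takes no time and is no camera call; for the wrist camera it gives the pose at the moment of the call.
- ticket.close_job(): hands the job in; it is judged then, once.
The state is a dict: "t": time; "q": joint angles; "dq": joint speeds; "joint_torque": joint torques, N m; "tool_pos": TCP position; "orientation": TCP orientation; "force": force on the tool from outside, world axes, zero at the start; "wrist_torque": the same for the moment, N m; "opening": finger opening in m; "gripper_force": force on a finger pad.
Only numpy, scipy, OpenCV 4.12 (cv2) and the standard library are available. Lean on these libraries where they do the work, as an engineer would, in place of code of your own. Each camera call takes 0.05 s, during which the arm holds its last target. There are 200 camera calls.

TASK

Take the larger of the two drilled aluminium stop blocks, thread its bore over the free end of the hand-bent steel guide rod, and feel it along the rod, round the bend, gently and without forcing it or letting it jam. Press it home against the rubber buffer at the bracket with about 8 N, so that the buffer is felt to push back, then let go and leave it there; leave the small block and the other things on the table alone.

Things in the scene. Friction and masses are not known exactly. Their poses are not given: they have to be found in the camera images.
- stop_block: The larger stop block, aluminium, 150 g +-30%, standing on the table. Body 24 mm along x (bore direction), 36 along y, 40 high; on top a thumb tab 24 mm along x, 14 thick along y, 28 high, flush with the ends (top 68 mm up). Round bore 16 mm across right through along x, axis 24 mm above the underside. Origin: centre of underside; z up. Alike from either end.
- bore (a point): Middle of the larger block's bore, 24 mm above its underside, on the bore's axis. Axes as stop_block: x along the bore.
- guide_rod: Grey bracket fixed to the table with a rigid bent steel rod 12 mm thick, level, axis 110 mm up. Origin on the table under the rod's root; z up, x along the rod away from the bracket. Straight at y=0 from x=0 to 75 mm, then bent right (-y) by hand, uneven: 60 degrees (+-30) within 84 mm, radius about 80, some mm off a true arc. Then a straight 70 mm leg. Upright 128 high, x=-34 to -10.
- rod_tip (a point): Centre of the rod's rounded free end (the metal ends 6 mm beyond), 110 mm above the table. x points outward along the straight free leg, z up; so the leg runs back 70 mm from here along -x to the end of the bend.
- rod_home (a point): Point on the rod's axis, 36 mm from the guide_rod origin along x: the middle of the bore is here, within 6 mm along x, when the block just touches the rubber (it depends on the rubber's wear). Axes as guide_rod.
- buffer: Steel cup 32 mm across round the rod at the bracket, with a worn black rubber disc, 26 mm across, standing out of it by 8 to 20 mm (different each time, to be felt). Origin: centre of the cup's rim, 10 mm from the guide_rod origin along x; x points away from the bracket. The rubber yields towards the bracket by 0.2 mm per newton (1.6 mm at 8 N), at most 7 mm, and slowly comes back.
- small_block: Smaller stop block of the same shape and metal, 20 x 28 mm and 50 mm high with its tab, bore only 9 mm so it cannot go on the rod. Bystander. Origin: centre of the underside.
- oak_offcut: Bystander: pale oak offcut, 90 x 160 x 22 mm. Origin: centre of the underside.
- screw_jar: Bystander: amber jar, 64 mm across and 85 mm high. Origin: centre of the underside.
- tape_measure: Bystander: black tape measure, 65 x 34 x 62 mm. Origin: centre of the underside.
- screwdriver: Bystander: screwdriver lying on the table. Origin: underside of the tool.
- bench_brush: Bystander: wooden brush lying on the table. Origin: underside of the tool.
- beech_strip: Bystander: wooden strip, 30 x 200 x 18 mm. Origin: centre of the underside.
There are look-alikes about, which are no part of the job. Leave any red look-alike of the stop_block alone.

How it is judged:
On the way, in this order (a step that is already met when the one before it is completed fails the run):
1. the larger block's bore is over the rod's free end (distance between bore and rod_tip below 0.008 m), for 0.05 s.
2. the block is pressed against the rubber buffer with more than 5 N (contact force between stop_block and buffer above 5 N), for 0.2 s.
At the end, for the whole second after the job is handed in: The larger block rests on the rod's straight leg at the buffer, the middle of its bore within 12 mm of the home point and its bore within 0.25 rad of the rod's direction, still and released (distance between bore and rod_home below 0.012 m and angle between the x axis of bore and the x axis of rod_home, either way round below 0.25 rad and linear speed of stop_block below 0.02 m/s); the robot touches nothing.
It fails at once if the block is forced on the rod or buffer with more than 15 N (contact force between stop_block and guide_rod above 15 N).
It fails at once if the block is pressed on the rubber buffer with more than 12 N (contact force between stop_block and buffer above 12 N).
It fails at once if the gripper or arm pushes the bracket or rod with more than 15 N (contact force between any of the arm, the fingers and guide_rod above 15 N).
It fails at once if a bystander is moved by more than 20 mm (distance of any of small_block, oak_offcut, screw_jar, tape_measure, screwdriver, bench_brush, beech_strip from where it was at the start of the episode above 0.02 m).
It also fails if it takes over 72 s, if anything falls off the work surface, if the arm or the gripper's body presses on something with over 40 N, if the wrist force passes 120 N, or if a joint passes its speed limit or range.

## Working session

There is one attempt and no reset: what is moved stays moved. The work goes in short steps, Python scripts to look and compute and a tool call to move; the robot and the scene stay as the last step left them, time stands still between calls to the robot, and variables do not carry over. Pictures are saved under pics/ and viewed, at most 13 in all, crops included, and the job is handed in when it is done.

Besides the shell and the picture viewer there is one more tool, called by a JSON object that holds its "fn" and its "kwargs", one argument or row to a line. arm_command: Moves the arm, as the interface text tells. Its arguments: {"type":"object","properties":{"deltas":{"type":"array"},"gripper":{"type":"number"},"squeeze":{"type":"number"}},"required":["deltas"]}

```bash
mkdir -p pics; ls; python3 - <<'E'
from plant import monitor, eyes
import cv2
s=monitor.read_state(); print(s)
for n in ("scene","side"):
    cv2.imwrite(f"pics/{n}0.png",eyes.read_camera(n)); print(n,eyes.camera_model(n))
E
```

```text
pics
{'t': 0.0, 'q': array([-1.28542635e+00,  1.31190358e-01,  1.48923781e+00, -2.76900712e-05,
        1.52300151e+00, -8.53652189e-02]), 'dq': array([ 1.24853399e-03, -1.64060562e-04, -1.91207423e-03, -2.00589847e-04,
        5.18099977e-06, -1.25972258e-04]), 'joint_torque': array([ 6.86650146e-04, -5.59847260e+01, -4.91764283e+01,  7.67987408e-02,
        3.58427502e-02, -1.72081386e-04]), 'tool_pos': array([ 0.21725341, -0.5586878 ,  0.21759278]), 'orientation': array([-3.08597843e+00, -5.78685879e-01,  3.31121194e-04]), 'force': array([ 0.14298405, -0.25404971, -0.35170199]), 'wrist_torque': array([0.00153883, 0.025872  , 0.01376598]), 'gripper_force': 0.0, 'opening': 0.09307760762152183}
scene {'fx': 447.6758721056626, 'fy': 447.6758721056626, 'cx': 314.6988355728439, 'cy': 231.5418506578849, 'k1': -0.10066976711618865, 'rvec': array([ 1.36626866,  2.41327875, -0.68279419]), 'tvec': array([ 0.27607276, -0.36315368,  1.22954664])}
side {'fx': 479.08247504361174, 'fy': 479.08247504361174, 'cx': 323.64025654061203, 'cy': 235.57238014114574, 'k1': -0.013966858233476957, 'rvec': array([ 2.2410783 , -0.08771434,  0.03407019]), 'tvec': array([-0.5500617 ,  0.09982697,  0.97082249])}
```

View pics/scene0.png

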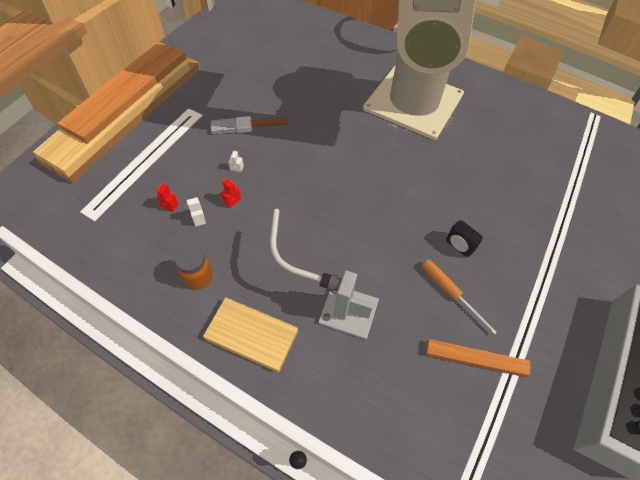

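View pics/side0.png

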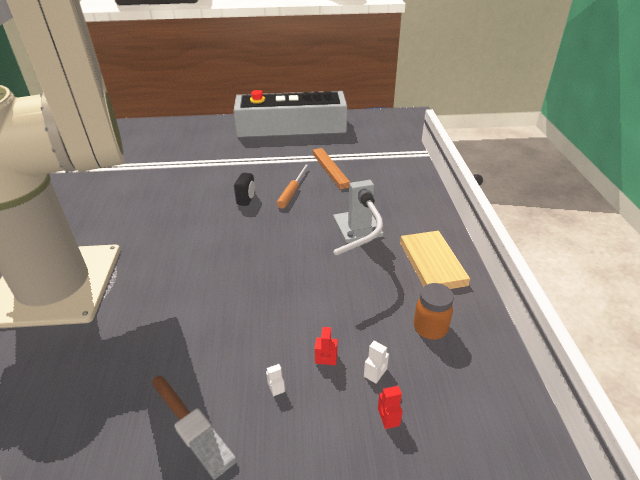

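The scene picture shows the large white block at about (196,212), with red look-alikes at (167,198) and (231,193) and the small block at (236,161). The rod tip is at (276,211) and the root near (330,282). In the side picture the block is at (376,362) and the rod tip at (337,251).

```bash
cat > h.py <<'E'
import numpy as np, cv2
from plant import monitor, eyes
def parts(m):
    K=np.array([[m['fx'],0,m['cx']],[0,m['fy'],m['cy']],[0,0,1.]]); d=np.array([m['k1'],0,0,0.])
    return K,d,np.asarray(m['rvec'],float),np.asarray(m['tvec'],float)
def proj(m,P):
    K,d,r,t=parts(m); return cv2.projectPoints(np.atleast_2d(np.asarray(P,float)),r,t,K,d)[0].reshape(-1,2)
def ray(m,px):
    K,d,r,t=parts(m); u=cv2.undistortPoints(np.asarray(px,float).reshape(-1,1,2),K,d).reshape(-1,2)
    R=cv2.Rodrigues(r)[0]; return -R.T@t,np.c_[u,np.ones(len(u))]@R
def onz(m,px,z):
    c,D=ray(m,px); return c+D*((z-c[2])/D[:,2])[:,None]
def tri(m1,p1,m2,p2):
    c1,D1=ray(m1,[p1]); c2,D2=ray(m2,[p2]); A=np.c_[D1[0],-D2[0]]
    s=np.linalg.lstsq(A,c2-c1,rcond=None)[0]; a=c1+s[0]*D1[0]; b=c2+s[1]*D2[0]
    return (a+b)/2,np.linalg.norm(a-b)
E
python3 - <<'E'
from h import *
a=cv2.imread('pics/scene0.png'); b=cv2.imread('pics/side0.png')
A=cv2.resize(a[150:330,150:390],None,fx=3.3,fy=3.3,interpolation=cv2.INTER_CUBIC)
B=cv2.resize(b[175:395,310:440],None,fx=2.7,fy=2.7,interpolation=cv2.INTER_CUBIC)
cv2.imwrite('pics/c1.png',A); 
ms,md=eyes.camera_model('scene'),eyes.camera_model('side')
print(A.shape,B.shape)
for n,p,q in (('block tab',(194,200),(377,347)),('tip',(276,211),(337,251)),('root cup',(328,281),(367,198)),):
    print(n,tri(ms,p,md,q), onz(ms,[p],.11), onz(md,[q],.11))
E
```

```text
(594, 792, 3) (594, 351, 3)
block tab (array([ 0.61583661, -0.2598574 ,  0.06770136]), np.float64(0.003225422606770292)) [[ 0.63375768 -0.2320096   0.11      ]] [[ 0.60913107 -0.29369354  0.11      ]]
tip (array([ 0.57114343, -0.07312349,  0.11195347]), np.float64(0.0002884576302913129)) [[ 0.56992292 -0.07393324  0.11      ]] [[ 0.57150902 -0.07094238  0.11      ]]
root cup (array([0.65098822, 0.09221332, 0.1126212 ]), np.float64(0.00031568942741318543)) [[0.64999854 0.0916242  0.11      ]] [[0.65156081 0.09618285 0.11      ]]
```

View pics/c1.png

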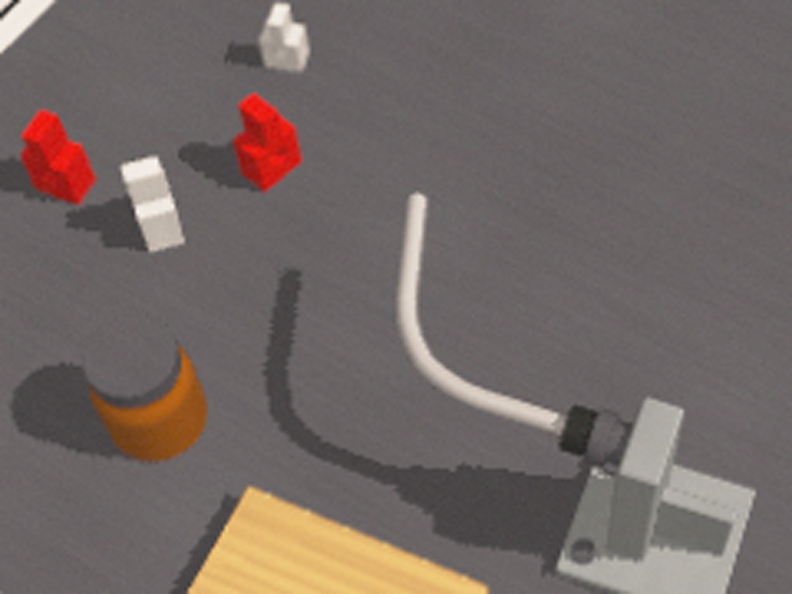

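The crop shows the block's tab top at crop corners (121,166), (157,157), (168,188) and (133,197). The rod runs from (418,196) round to the rubber at (560,425).

```bash
python3 - <<'E'
from h import *
from scipy.spatial.transform import Rotation as Rn
ms=eyes.camera_model('scene')
px=np.array([(121,166),(157,157),(170,195),(135,205),(182,242),(150,250)])/3.3+150
print(onz(ms,px[:4],.068).round(4)); print(onz(ms,px[4:],0).round(4))
rod=np.array([(418,198),(413,240),(408,290),(409,325),(425,358),(450,382),(485,402),(520,413),(558,425),(600,437)])/3.3+150
print(onz(ms,rod,.11).round(4))
m=eyes.camera_model('wrist'); s=monitor.read_state(); K,d,r,t=parts(m); R=cv2.Rodrigues(r)[0]
T=Rn.from_rotvec(s['orientation']).as_matrix(); c=-R.T@t
print('cam in tool',T.T@(c-s['tool_pos']),'\n',(T.T@R.T).round(3),m['fx'],T.round(3))
E
```

```text
[[ 0.6233 -0.2723  0.068 ]
 [ 0.6053 -0.2566  0.068 ]
 [ 0.6248 -0.2302  0.068 ]
 [ 0.6426 -0.2447  0.068 ]]
[[ 0.621  -0.2399  0.    ]
 [ 0.6376 -0.2547  0.    ]]
[[ 0.5672 -0.0741  0.11  ]
 [ 0.5941 -0.06    0.11  ]
 [ 0.6247 -0.0433  0.11  ]
 [ 0.644  -0.0298  0.11  ]
 [ 0.6573 -0.0102  0.11  ]
 [ 0.6628  0.0101  0.11  ]
 [ 0.6633  0.0336  0.11  ]
 [ 0.659   0.0537  0.11  ]
 [ 0.6545  0.0755  0.11  ]
 [ 0.6489  0.099   0.11  ]]
cam in tool [ 0.07562054 -0.00053097 -0.16601903] 
 [[-0.    -0.963 -0.27 ]
 [ 1.     0.    -0.001]
 [ 0.001 -0.27   0.963]] 336.24001272183705 [[ 0.932  0.362 -0.   ]
 [ 0.362 -0.932  0.002]
 [ 0.    -0.002 -1.   ]]
```

{"fn": "arm_command", "kwargs": {
  "deltas": [
    [[3.2,2,0,0,0,0],[3.2,2,0,0,0,0],[3.2,2,0,0,0,0],[3.2,2,0,0,0,0],[3.2,2,0,0,0,0],[3.2,2,0,0,0,0],[3.2,2,0,0,0,0],[3.2,2,0,0,0,0],[3.2,2,0,0,0,0],[3.2,2,0,0,0,0],[0,0,0,0,0,0],[0,0,0,0,0,0]]
  ]
}}

```text
t: 1.1
tool_pos: [0.5387, -0.3574, 0.2177]
orientation: [-3.086, -0.584, 0.001]
force: [-0.7, 0.6, -0.5]
opening: 0.0931
gripper_force: 0.0
```

{"fn": "arm_command", "kwargs": {
  "deltas": [
    [[1,1.2,0,0,0,-6.9],[1,1.2,0,0,0,-6.9],[1,1.2,0,0,0,-6.9],[1,1.2,0,0,0,-6.9],[1,1.2,0,0,0,-6.9],[1,1.2,0,0,0,-6.9],[1,1.2,0,0,0,-6.9],[1,1.2,0,0,0,-6.9],[0,0,0,0,0,-6.9],[0,0,0,0,0,0],[0,0,0,0,0,0]]
  ],
  "gripper": -0.1
}}

```text
t: 2.02
tool_pos: [0.6165, -0.2642, 0.2184]
orientation: [2.945, -1.092, -0.001]
force: [0.6, -0.5, -0.2]
opening: 0.042
gripper_force: 0.0
```

```bash
python3 - <<'E'
from h import *
import json
s=monitor.read_state(); m=eyes.camera_model('wrist')
I=eyes.read_camera('wrist'); cv2.imwrite('pics/w1.png',I)
json.dump({k:np.asarray(v).tolist() for k,v in m.items()},open('w1.json','w'))
print(s['tool_pos'],s['orientation'],s['opening'],s['t'])
E
```

```text
[ 0.61654332 -0.26424644  0.21835413] [ 2.94512124e+00 -1.09229275e+00 -1.06948383e-03] 0.041950648085663414 2.0167
```

View pics/w1.png

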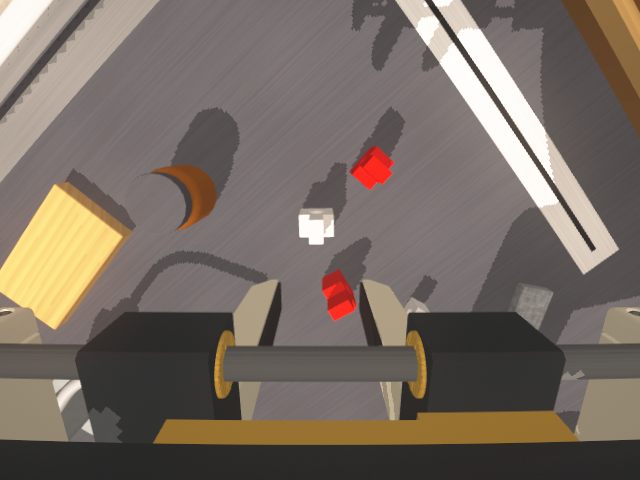

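The wrist view shows the block at (316,224), nearly aligned with the fingers. A red look-alike is at (338,295), and another is at (372,168). I'll fit the silhouette in all three views.

```bash
cat > fit.py <<'E'
from h import *
import json
from scipy.optimize import minimize
S=4
def box(x0,x1,y0,y1,z0,z1): return np.array([(a,b,c) for a in(x0,x1) for b in(y0,y1) for c in(z0,z1)])/1e3
B=[box(-12,12,-18,18,0,40),box(-12,12,-7,7,40,68)]
def sil(m,p,o,n,boxes=B):
    M=np.zeros((n*S,n*S),np.uint8); c,s=np.cos(p[2]),np.sin(p[2]); R=np.array([[c,-s,0],[s,c,0],[0,0,1]])
    for b in boxes:
        q=(proj(m,b@R.T+[p[0],p[1],0])-o+.5)*S
        cv2.fillConvexPoly(M,cv2.convexHull((q*16).round().astype(np.int32)),255,shift=4)
    return cv2.resize(M,(n,n),interpolation=cv2.INTER_AREA)/255.
E
python3 - <<'E'
from fit import *
V=[('wrist',json.load(open('w1.json')),cv2.imread('pics/w1.png'),(316,224)),('scene',eyes.camera_model('scene'),cv2.imread('pics/scene0.png'),(196,212)),('side',eyes.camera_model('side'),cv2.imread('pics/side0.png'),(376,362))]
D=[]
n=64
for k,m,I,c in V:
    o=np.array(c)-n//2; w=I[o[1]:o[1]+n,o[0]:o[0]+n].astype(int)
    mask=((w.min(2)>(125))&(w.max(2)-w.min(2)<40)).astype(np.uint8)
    _,L,st,_=cv2.connectedComponentsWithStats(mask); l=1+np.argmax(st[1:,4]); D.append((m,o,(L==l)*1.)); print(k,st[l])
def cost(p,D):
    return sum(np.abs(sil(m,p,o,n)-M).sum()/M.sum() for m,o,M in D)
for name,DD in (('all',D),('wrist',D[:1]),('scene',D[1:2]),('side',D[2:])):
    best=min((minimize(cost,[.62,-.255,y],args=(DD,),method='Nelder-Mead',options=dict(initial_simplex=np.array([[.62,-.255,y],[.63,-.255,y],[.62,-.245,y],[.62,-.255,y+.15]]),xatol=1e-5,fatol=1e-5)) for y in (-.9,-.72,-.5)),key=lambda r:r.fun)
    print(name,best.x.round(4),np.degrees(best.x[2]).round(1),best.fun)
E
```

```text
wrist [  14   16   37   37 1144]
scene [ 22  17  20  29 344]
side [ 19  10  27  43 769]
all [ 0.6185 -0.2591 -0.6989] -40.0 0.2479803810355062
wrist [ 0.6184 -0.2588 -0.6974] -40.0 0.048484848484848485
scene [ 0.6175 -0.2618 -0.6997] -40.1 0.06546967624259005
side [ 0.6186 -0.2588 -0.7236] -41.5 0.04457533338432903
```

{"fn": "arm_command", "kwargs": {
  "deltas": [
    [[0.2,0.54,-2,0,0,0.7],[0,0,-3,0,0,0],[0,0,-3,0,0,0],[0,0,-3,0,0,0],[0,0,-2.4,0,0,0],[0,0,-2,0,0,0],[0,0,-1,0,0,0],[0,0,-1,0,0,0],[0,0,0,0,0,0],[0,0,0,0,0,0],[0,0,0,0,0,0]]
  ]
}}

```text
t: 2.98
tool_pos: [0.6205, -0.2585, 0.0465]
orientation: [2.951, -1.078, 0.004]
force: [0.1, -0.4, 0.2]
opening: 0.0418
gripper_force: 0.0
```

{"fn": "arm_command", "kwargs": {
  "deltas": [
    [[-0.2,0,-0.2,0,0,0],[0,0,0,0,0,0]]
  ]
}}

```text
t: 3.15
tool_pos: [0.6179, -0.2582, 0.0438]
orientation: [2.951, -1.078, 0.003]
force: [0.0, -0.1, -0.4]
opening: 0.0417
gripper_force: 0.0
```

{"fn": "arm_command", "kwargs": {
  "deltas": [
    [[0,0,0,0,0,0],[0,0,0,0,0,0],[0,0,0,0,0,0],[0,0,0,0,0,0],[0,0,0,0,0,0],[0,0,0,0,0,0]]
  ],
  "gripper": -1,
  "squeeze": 20
}}

```text
t: 3.65
tool_pos: [0.6173, -0.2577, 0.0424]
orientation: [-2.951, 1.078, 0.001]
force: [-0.5, 0.3, -1.3]
opening: 0.0142
gripper_force: 20.0
```

{"fn": "arm_command", "kwargs": {
  "deltas": [
    [[0,0,0.5,0,0,0],[0,0,2,0,0,0],[0,0,3,0,0,0],[0,0,3.1,0,0,0],[-1,0,0,0,0,6.8],[-1,0,0,0,0,6.8],[-1,0,0,0,0,6.8],[-1,1,0,0,0,6.8],[-1,2,0,0,0,6.8],[-1,2,0,0,0,6.8],[-1,2,0,0,0,6.8]]
  ]
}}

```text
t: 4.57
tool_pos: [0.5468, -0.1872, 0.1288]
orientation: [-3.134, -0.212, 0.0]
force: [1.0, -0.5, -1.1]
opening: 0.0138
gripper_force: 20.0
```

{"fn": "arm_command", "kwargs": {
  "deltas": [
    [[-1,2,0,0,0,6.8],[-0.6,2,0,0,0,6.8],[0,2,0,0,0,6.8],[0,2,0,0,0,0],[0,1.4,0,0,0,0],[0,0,0,0,0,0],[0,0,0,0,0,0]]
  ]
}}

```text
t: 5.15
tool_pos: [0.5316, -0.0935, 0.1289]
orientation: [3.049, 0.757, 0.0]
force: [0.3, -0.5, -1.1]
opening: 0.0139
gripper_force: 20.0
```

```bash
python3 - <<'E'
from h import *
import json
s=monitor.read_state(); m=eyes.camera_model('wrist')
I=eyes.read_camera('wrist'); cv2.imwrite('pics/w2.png',I)
for n in('scene','side'): cv2.imwrite(f'pics/{n}2.png',eyes.read_camera(n))
json.dump({k:np.asarray(v).tolist() for k,v in m.items()},open('w2.json','w'))
print({k:s[k] for k in('tool_pos','orientation','opening','t','force')})
E
```

```text
{'tool_pos': array([ 0.53157653, -0.09346069,  0.12885402]), 'orientation': array([3.04857299e+00, 7.56984747e-01, 1.55686204e-04]), 'opening': 0.013939553475163654, 't': 5.15, 'force': array([ 0.25689637, -0.51329764, -1.12210254])}
```

View pics/w2.png

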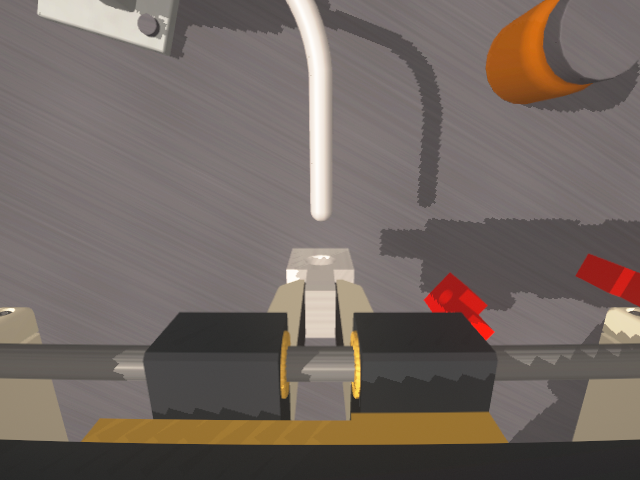

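The wrist view shows the block at (320,258) with its bore mouth visible. The rod end is straight ahead at (320,215), and the leg leaves the frame near (310,0).

```bash
cat > rod.py <<'E'
from h import *
import json
def mask(I,seed,thr=135):
    w=I.astype(int); k=((w.min(2)>thr)&(w.max(2)-w.min(2)<60)).astype(np.uint8)
    _,L=cv2.connectedComponents(k); return (L==L[seed[1],seed[0]]).astype(np.uint8)
def skel(k):
    d=cv2.distanceTransform(k,cv2.DIST_L2,5); ys,xs=np.nonzero(k); return xs,ys,d
E
python3 - <<'E'
from rod import *
m=json.load(open('w2.json')); I=cv2.imread('pics/w2.png'); k=mask(I,(320,150))
px=[];wd=[]
for r in list(range(2,205,8))+[205,210,213,216,218,220]:
    x=np.nonzero(k[r])[0]; 
    if len(x): px.append((x.mean(),r)); wd.append(len(x))
P=onz(m,px,.110); 
s=np.array([0.53157653,-0.09346069]); 
from scipy.spatial.transform import Rotation as Rn
T=Rn.from_rotvec([3.04857299,.756984747,0]).as_matrix(); yaw=np.degrees(np.arctan2(T[1,0],T[0,0])); print('yaw',yaw)
for p,q,w in zip(px,P,wd): print(np.round(p,1),w,(q[:2]*1e3).round(1), ((q[:2]-s)@T[:2,:2]*1e3).round(1))
ms,md=eyes.camera_model('scene'),eyes.camera_model('side')
print('wrist tip proj z.11 ->', )
for nm,mm,f,seed in(('scene',ms,'pics/scene0.png',(275,225)),('side',md,'pics/side0.png',(350,246))):
    k=mask(cv2.imread(f),seed,120); ys,xs=np.nonzero(k); print(nm,xs.min(),xs.max(),ys.min(),ys.max(),k.sum())
    d=cv2.distanceTransform(np.pad(k,1),cv2.DIST_L2,5)[1:-1,1:-1]
    loc=(d>=cv2.dilate(d,np.ones((5,5)))-.3)&(d>1.5); y,x=np.nonzero(loc); Q=onz(mm,np.c_[x,y],.11)
    o=np.argsort(Q[:,1]); print((Q[o][::max(1,len(o)//22),:2]*1e3).round(1).tolist())
E
```

```text
yaw 27.889918258161796
[300.   2.] 27 [655.  -16.7] [145.  -10.1]
[303.5  10. ] 26 [652.7 -19.7] [141.6  -8.5]
[307.5  18. ] 26 [650.6 -23. ] [138.1  -6.6]
[310.  26.] 25 [648.  -25.7] [134.6  -5.4]
[312.  34.] 25 [645.4 -28.2] [131.1  -4.4]
[314.5  42. ] 24 [642.8 -31. ] [127.5  -3.2]
[316.  50.] 23 [639.9 -33.3] [123.9  -2.5]
[317.5  58. ] 24 [637.1 -35.6] [120.3  -1.7]
[318.  66.] 23 [634.  -37.6] [116.6  -1.5]
[319.  74.] 23 [630.9 -39.7] [113.  -1.]
[319.5  82. ] 22 [627.8 -41.7] [109.2  -0.8]
[319.5  90. ] 22 [624.4 -43.5] [105.5  -0.8]
[319.5  98. ] 22 [621.1 -45.2] [101.6  -0.8]
[319.5 106. ] 22 [617.7 -47. ] [97.8 -0.8]
[319.5 114. ] 22 [614.2 -48.9] [93.9 -0.8]
[319.5 122. ] 22 [610.8 -50.7] [90.  -0.8]
[319.5 130. ] 22 [607.2 -52.5] [86.  -0.8]
[319.5 138. ] 22 [603.7 -54.4] [82.  -0.8]
[319.5 146. ] 22 [600.1 -56.3] [77.9 -0.8]
[319.5 154. ] 22 [596.5 -58.2] [73.8 -0.8]
[320. 162.] 21 [592.9 -60.4] [69.7 -0.5]
[320. 170.] 21 [589.2 -62.4] [65.5 -0.5]
[320. 178.] 21 [585.5 -64.4] [61.2 -0.5]
[320. 186.] 21 [581.7 -66.4] [56.9 -0.5]
[320. 194.] 21 [577.8 -68.4] [52.6 -0.5]

[... 504 characters left out ...]
, -46.3], [622.7, -43.8], [638.5, -35.6], [639.4, -32.7], [646.7, -27.9], [651.1, -22.7], [656.3, -14.8], [662.8, 7.1], [663.3, 18.4], [662.9, 26.9], [660.9, 34.3], [658.8, 41.6], [657.7, 47.4], [656.6, 53.2], [656.5, 57.4], [655.4, 63.1], [654.3, 68.8]]
side 332 383 179 256 2026
[[571.2, -73.8], [573.3, -71.1], [577.3, -68.6], [581.2, -66.0], [585.2, -63.5], [603.9, -47.5], [619.0, -33.7], [621.4, -30.8], [647.0, -26.7], [629.8, -25.3], [659.6, -8.9], [660.7, -2.6], [594.4, 3.0], [593.2, 9.6], [593.0, 26.2], [591.0, 26.3], [647.6, 28.4], [643.6, 28.7], [623.9, 47.6], [621.4, 76.4], [621.6, 94.9], [625.6, 109.8], [626.6, 117.5], [663.4, 146.3], [661.8, 150.6], [657.4, 150.9], [653.0, 151.3]]
```

{"fn": "arm_command", "kwargs": {
  "deltas": [
    [[0.54,0.32,-0.05,0,0,0],[0.54,0.28,0,0,0,0],[0.54,0.28,0,0,0,0],[0.53,0.28,0,0,0,0],[0,0,0,0,0,0]]
  ]
}}

```text
t: 5.72
tool_pos: [0.554, -0.0817, 0.1281]
orientation: [-3.049, -0.756, -0.001]
force: [0.4, 0.2, -1.8]
opening: 0.0137
gripper_force: 20.0
```

{"fn": "arm_command", "kwargs": {
  "deltas": [
    [[0.22,0.12,0,0,0,0],[0.22,0.12,0,0,0,0],[0.22,0.12,0,0,0,0],[0,0,0,0,0,0]]
  ]
}}

```text
t: 6.05
tool_pos: [0.5599, -0.0784, 0.1282]
orientation: [-3.049, -0.756, -0.0]
force: [0.1, -0.7, -0.7]
opening: 0.0136
gripper_force: 20.0
```

{"fn": "arm_command", "kwargs": {
  "deltas": [
    [[0.27,0.14,0,0,0,0],[0.26,0.14,0,0,0,0],[0.27,0.14,0,0,0,0],[0.26,0.14,0,0,0,0],[0,0,0,0,0,0],[0,0,0,0,0,0]]
  ]
}}

```text
t: 6.55
tool_pos: [0.5703, -0.0729, 0.1281]
orientation: [-3.049, -0.756, 0.0]
force: [0.7, 0.2, -1.4]
opening: 0.0142
gripper_force: 20.0
```

```bash
python3 - <<'E'
from h import *
import json
s=monitor.read_state(); m=eyes.camera_model('wrist')
I=eyes.read_camera('wrist'); cv2.imwrite('pics/w3.png',I)
b=eyes.read_camera('side'); cv2.imwrite('pics/side3.png',b)
json.dump({k:np.asarray(v).tolist() for k,v in m.items()},open('w3.json','w'))
B=cv2.resize(b[180:280,280:400],(480,400),interpolation=cv2.INTER_CUBIC)
W=cv2.resize(I[200:350,260:380],(320,400),interpolation=cv2.INTER_CUBIC)
cv2.imwrite('pics/c3.png',np.hstack([B,W]))
print({k:s[k] for k in('tool_pos','orientation','opening','t','force')})
E
```

```text
{'tool_pos': array([ 0.57027958, -0.07289366,  0.12811556]), 'orientation': array([-3.04916779e+00, -7.56354392e-01,  8.73160080e-05]), 'opening': 0.0141920802750375, 't': 6.55, 'force': array([ 0.7449513 ,  0.19877546, -1.41241853])}
```

View pics/c3.png

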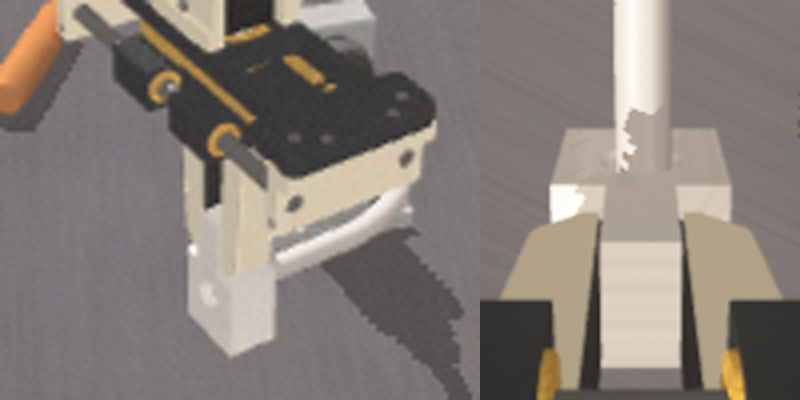

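View pics/w3.png

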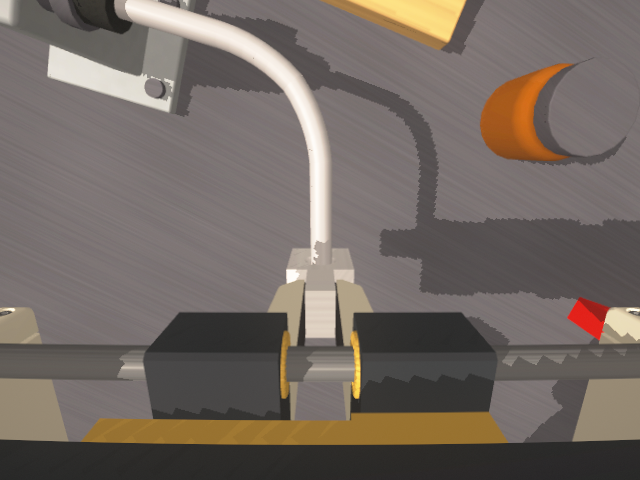

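The block is threaded: the rod enters at the bore centre, with no force felt. The wrist view shows the whole rod, from (320,250) to the rubber at about (120,10). Next I'll trace it and plan the path.

```bash
cat > trace.py <<'E'
from rod import *
from scipy.interpolate import splprep,splev
def trace(f,j,seed,thr=135,xmin=131):
    m=json.load(open(j)); k=mask(cv2.imread(f),seed,thr); k[235:]=0; k[:,:xmin]=0
    k=cv2.morphologyEx(k,cv2.MORPH_CLOSE,np.ones((5,5),np.uint8))
    # midline: rows in the leg, then cuts square to a polyline, refined
    ys,xs=np.nonzero(k); c=np.array([130.,190.]) # rough bend centre px
    a=np.arctan2(ys-c[1],xs-c[0]); out=[]
    for lo in np.arange(a.min(),a.max(),.035):
        i=(a>=lo)&(a<lo+.035)
        if i.sum()>8: out.append((xs[i].mean(),ys[i].mean()))
    px=np.array(out)
    for _ in range(4):
        tck,_u=splprep(px.T,s=len(px)*.5); u=np.linspace(0,1,45); p=np.array(splev(u,tck)).T; d=np.array(splev(u,tck,der=1)).T
        n=np.c_[-d[:,1],d[:,0]]/np.linalg.norm(d,axis=1)[:,None]; t=np.arange(-25,25,.25); new=[]
        for q,nn in zip(p,n):
            s=q+t[:,None]*nn; v=cv2.remap(k.astype(np.float32),s[:,:1].astype(np.float32),s[:,1:].astype(np.float32),cv2.INTER_LINEAR)[:,0]>.5
            if v.any(): new.append(q+t[v].mean()*nn)
        px=np.array(new)
    return px,onz(m,px,.110)[:,:2]
E
python3 - <<'E'
from trace import *
px,P=trace('pics/w3.png','w3.json',(318,180))
P=P[::-1] if P[0,0]>P[-1,0] and P[0,1]>P[-1,1] else P
P*=1e3
tck,u=splprep(P.T,s=len(P)*.15); uu=np.linspace(0,1,400); C=np.array(splev(uu,tck)).T; d=np.array(splev(uu,tck,der=1)).T
L=np.r_[0,np.cumsum(np.linalg.norm(np.diff(C,axis=0),axis=1))]; th=np.degrees(np.unwrap(np.arctan2(d[:,1],d[:,0])))
print(px[[0,-1]],L[-1])
for l in np.arange(0,L[-1],6): i=np.searchsorted(L,l); print(round(l),C[i].round(1),th[i].round(1))
print(C[-1],th[-1]); np.savez('rod1.npz',P=P)
E
```

```text
[[137.66296215  10.43626264]
 [319.48663303 232.02542871]] 162.18209973191296
0 [597.7 -57.1] 25.0
6 [603.3 -54.5] 24.8
12 [608.7 -51.9] 25.3
18 [614.2 -49.3] 26.3
24 [619.4 -46.7] 27.8
30 [624.8 -43.6] 30.0
36 [629.8 -40.6] 32.6
42 [634.7 -37.3] 35.7
48 [639.6 -33.5] 39.7
54 [643.9 -29.7] 43.7
60 [648.2 -25.3] 48.3
66 [652.  -20.5] 53.2
72 [655.4 -15.6] 58.5
78 [658.3 -10.3] 64.3
84 [660.6  -4.9] 70.4
90 [662.2   0.8] 76.5
96 [663.4   6.7] 81.9
102 [663.9  12.7] 86.6
108 [664.1  18.9] 90.7
114 [663.8  24.7] 93.9
120 [663.3  30.9] 96.8
126 [662.4  36.7] 99.1
132 [661.4  42.5] 101.0
138 [660.1  48.6] 102.6
144 [658.8  54.3] 103.7
150 [657.3  60.2] 104.6
156 [655.8  65.9] 105.0
162 [654.2  71.7] 105.1
[654.24914996  71.70720631] 105.06121328818881
```

{"fn": "arm_command", "kwargs": {
  "deltas": [
    [[0.51,0.28,0,0,0,0],[0.51,0.28,0,0,0,0],[0.51,0.27,0,0,0,0],[0.51,0.28,0,0,0,0],[0.51,0.28,0,0,0,0],[0,0,0,0,0,0]]
  ]
}}

```text
t: 7.15
tool_pos: [0.5966, -0.0584, 0.1281]
orientation: [-3.049, -0.757, -0.001]
force: [0.1, 0.2, -2.2]
opening: 0.0134
gripper_force: 20.0
```

{"fn": "arm_command", "kwargs": {
  "deltas": [
    [[0.5,0.28,0,0,0,0],[0.51,0.28,0,0,0,0],[0.51,0.28,0,0,0,0],[0.51,0.28,0,0,0,0],[0,0,0,0,0,0],[0,0,0,0,0,0]]
  ]
}}

```text
t: 7.65
tool_pos: [0.6162, -0.0477, 0.128]
orientation: [-3.049, -0.757, 0.0]
force: [-0.1, 0.3, -1.9]
opening: 0.0139
gripper_force: 20.0
```

```bash
python3 - <<'E'
from trace import *
s=monitor.read_state(); m=eyes.camera_model('wrist')
I=eyes.read_camera('wrist'); cv2.imwrite('pics/w4.png',I)
json.dump({k:np.asarray(v).tolist() for k,v in m.items()},open('w4.json','w'))
print({k:s[k] for k in('tool_pos','orientation','t','force','wrist_torque')})
E
```

```text
{'tool_pos': array([ 0.61615217, -0.0477322 ,  0.12803363]), 'orientation': array([-3.04913072e+00, -7.56538617e-01,  2.64825101e-04]), 't': 7.65, 'force': array([-0.09890981,  0.27846356, -1.89614971]), 'wrist_torque': array([-0.08667472,  0.04231479, -0.00640921])}
```

View pics/w4.png

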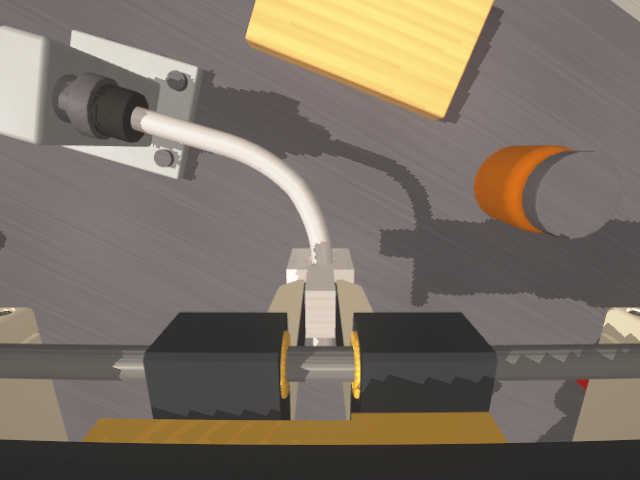

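The block sits at the start of the bend at (320,260), with the rod still central in the bore. The rest of the rod is in view as far as the rubber's face at about (140,118).

```bash
sed -i 's/c=np.array(\[130.,190.\])/c=np.array(ctr)/; s/xmin=131)/xmin=131,ctr=(130.,190.))/' trace.py; python3 - <<'E'
from trace import *
px,P=trace('pics/w4.png','w4.json',(250,150),xmin=150,ctr=(190.,240.))
P*=1e3; P=P[::-1] if P[0,1]>P[-1,1] else P
tck,u=splprep(P.T,s=len(P)*.04); uu=np.linspace(0,1,400); C=np.array(splev(uu,tck)).T; d=np.array(splev(uu,tck,der=1)).T
L=np.r_[0,np.cumsum(np.linalg.norm(np.diff(C,axis=0),axis=1))]; th=np.degrees(np.unwrap(np.arctan2(d[:,1],d[:,0])))
print(px[[0,-1]],L[-1])
for l in np.arange(0,L[-1],5): i=np.searchsorted(L,l); print(round(l),C[i].round(1),th[i].round(1))
S=P[P[:,1]>25]; v=np.linalg.svd(S-S.mean(0))[2][0]; print('straight',S.mean(0),np.degrees(np.arctan2(v[1],v[0])),((S-S.mean(0))@[-v[1],v[0]]).round(2))
m=json.load(open('w4.json')); print('rubber face', onz(m,[(139,121)],.11),onz(m,[(146,138)],.11), onz(m,[(130,86)],.123))
np.savez('rod2.npz',P=P)
E
```

```text
[[164.52905513 158.45316844]
 [322.10979765 229.98215213]] 172.51966021665962
0 [645.1 -33. ] 105.0
5 [645.6 -28.1] 63.5
10 [648.8 -24. ] 45.9
15 [652.2 -20.4] 50.0
20 [655.  -16.5] 57.1
25 [657.6 -12. ] 63.7
30 [659.5  -7.6] 68.7
35 [661.2  -2.6] 73.8
40 [662.4   2. ] 78.1
45 [663.3   7.2] 82.5
50 [663.7  12. ] 86.4
55 [663.9  17.2] 90.1
60 [663.7  22. ] 93.2
65 [663.3  26.8] 95.9
70 [662.7  32. ] 98.5
75 [661.9  36.8] 100.5
80 [660.8  41.9] 102.9
85 [659.6  46.6] 105.5
90 [658.9  51.3] 83.0
95 [659.5  56.5] 122.5
100 [655.2  58.9] 140.6
105 [653.9  63.1] 52.3
110 [658.2  64.5] -19.3
115 [663.  63.] 29.9
120 [667.   65.6] 24.1
125 [668.9  63.6] -113.6
130 [670.4  60.7] 16.9
135 [668.  64.] 141.5
140 [665.   64.6] 191.0
145 [660.6  63.7] 147.2
150 [656.2  64.4] 210.7
155 [654.2  59.8] 264.3
160 [651.5  60.5] 143.2
165 [647.1  59.7] 211.6
170 [642.6  59.7] 142.3
straight [659.23849947  56.75283876] 93.823261564133 [ -2.22  -1.92  -1.45  -0.99  -0.27   0.23   0.87  -0.29   2.71   5.34
   0.8   -2.59  -6.99 -10.93  -9.39 -12.34  -8.23  -9.6   -5.84  -5.64
  -6.2   -3.71   0.2    4.04   5.35   8.11  10.28  15.19  17.07  18.45]
rubber face [[0.65216737 0.07868714 0.11      ]] [[0.6458355  0.07240196 0.11      ]] [[0.66723443 0.08164051 0.123     ]]
```

```bash
python3 - <<'E'
import numpy as np
W=np.array([(617.5,-47.2,27.9),(624.8,-43.6,30),(629.8,-40.6,32.6),(634.7,-37.3,35.7),(639.6,-33.5,39.7),(643.9,-29.7,43.7),(648.2,-25.3,48.3),(652,-20.5,53.2),(655.4,-15.6,58.5),(658.3,-10.3,64),(660.6,-4.9,70),(662.2,.8,76),(663.4,6.7,81.5),(663.9,12.7,86.3),(664.1,18.9,90.5),(663.8,24.7,94),(663.2,30.9,97),(662.4,36.7,99.5),(661.3,42.5,101.5),(660.1,48.6,103),(658.8,54.3,103.8)])
a=np.radians(W[:,2]); T=W[:,:2]-1.5*np.c_[np.cos(a),np.sin(a)]; T[1:-3]+=.4*np.c_[-np.sin(a),np.cos(a)][1:-3]
D=np.diff(np.vstack([[616.2,-47.7],T[1:]]),axis=0)/10
for t,d,y,dy in zip(T[1:],D,W[1:,2],np.diff(W[:,2])): print(t.round(1),y,d.round(2),round(dy,1))
E
```

```text
[623.3 -44. ] 30.0 [0.71 0.37] 2.1
[628.3 -41.1] 32.6 [0.5  0.29] 2.6
[633.2 -37.9] 35.7 [0.49 0.32] 3.1
[638.2 -34.2] 39.7 [0.49 0.37] 4.0
[642.5 -30.4] 43.7 [0.43 0.37] 4.0
[646.9 -26.2] 48.3 [0.44 0.43] 4.6
[650.8 -21.5] 53.2 [0.39 0.47] 4.9
[654.3 -16.7] 58.5 [0.35 0.48] 5.3
[657.3 -11.5] 64.0 [0.3  0.52] 5.5
[659.7  -6.2] 70.0 [0.24 0.53] 6.0
[ 6.614e+02 -6.000e-01] 76.0 [0.17 0.56] 6.0
[662.8   5.3] 81.5 [0.13 0.58] 5.5
[663.4  11.2] 86.3 [0.06 0.6 ] 4.8
[663.7  17.4] 90.5 [0.03 0.62] 4.2
[663.5  23.2] 94.0 [-0.02  0.58] 3.5
[663.   29.4] 97.0 [-0.05  0.62] 3.0
[662.3  35.2] 99.5 [-0.07  0.58] 2.5
[661.6  41. ] 101.5 [-0.07  0.59] 2.0
[660.4  47.1] 103.0 [-0.12  0.61] 1.5
[659.2  52.8] 103.8 [-0.13  0.57] 0.8
```

{"fn": "arm_command", "kwargs": {
  "deltas": [
    [[0.36,0.19,0,0,0,1],[0.35,0.18,0,0,0,1.1],[0.25,0.15,0,0,0,1.3],[0.25,0.14,0,0,0,1.3],[0.25,0.16,0,0,0,1.5],[0.24,0.16,0,0,0,1.6],[0,0,0,0,0,0]]
  ]
}}

```text
t: 8.28
tool_pos: [0.6334, -0.0377, 0.1281]
orientation: [-2.989, -0.966, -0.0]
force: [0.6, 0.8, -1.2]
opening: 0.0141
gripper_force: 20.0
```

{"fn": "arm_command", "kwargs": {
  "deltas": [
    [[0.25,0.18,0,0,0,2],[0.24,0.19,0,0,0,2],[0.22,0.18,0,0,0,2],[0.21,0.19,0,0,0,2],[0,0,0,0,0,0],[0,0,0,0,0,0]]
  ]
}}

```text
t: 8.78
tool_pos: [0.6421, -0.0307, 0.128]
orientation: [-2.917, -1.167, 0.0]
force: [0.3, -0.1, -2.0]
opening: 0.0137
gripper_force: 20.0
```

Tracking well and free.

{"fn": "arm_command", "kwargs": {
  "deltas": [
    [[0.22,0.22,0,0,0,2.3],[0.23,0.23,0,0,0,2.3],[0.2,0.24,0,0,0,2.4],[0.2,0.24,0,0,0,2.5],[0,0,0,0,0,0]]
  ]
}}

```text
t: 9.2
tool_pos: [0.6507, -0.0212, 0.1281]
orientation: [-2.809, -1.407, -0.0]
force: [-0.3, -0.4, -1.4]
opening: 0.0137
gripper_force: 20.0
```

{"fn": "arm_command", "kwargs": {
  "deltas": [
    [[0.17,0.24,0,0,0,2.6],[0.17,0.24,0,0,0,2.7],[0.15,0.26,0,0,0,2.7],[0.15,0.26,0,0,0,2.8],[0,0,0,0,0,0],[0,0,0,0,0,0]]
  ]
}}

```text
t: 9.7
tool_pos: [0.6569, -0.0116, 0.1281]
orientation: [-2.667, -1.66, 0.0]
force: [-0.1, 0.4, -2.2]
opening: 0.014
gripper_force: 20.0
```

```bash
python3 - <<'E'
from trace import *
s=monitor.read_state(); m=eyes.camera_model('wrist')
I=eyes.read_camera('wrist'); cv2.imwrite('pics/w5.png',I)
json.dump({k:np.asarray(v).tolist() for k,v in m.items()},open('w5.json','w'))
print({k:s[k] for k in('tool_pos','orientation','t','force','wrist_torque')})
E
```

```text
{'tool_pos': array([ 0.65688298, -0.0115559 ,  0.12809259]), 'orientation': array([-2.66740974e+00, -1.65963854e+00,  3.00002914e-04]), 't': 9.7, 'force': array([-0.08928873,  0.39369437, -2.24378114]), 'wrist_torque': array([-0.03343607,  0.01043171, -0.01921256])}
```

View pics/w5.png

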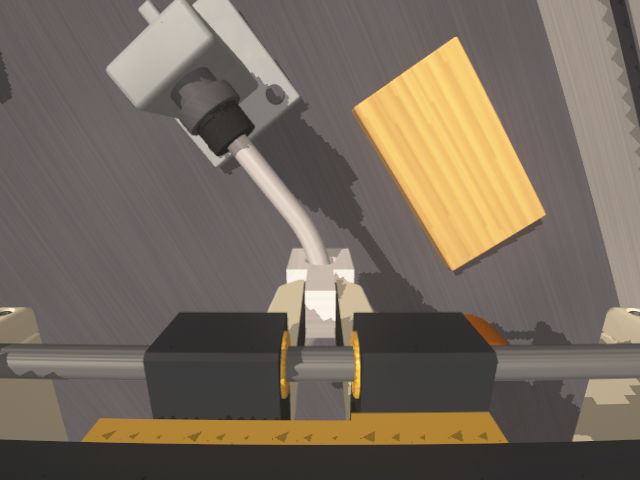

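The block sits centrally on the bend. The remaining rod runs from (320,255) to the rubber's face at about (238,148). I'll refine the straight section.

```bash
python3 - <<'E'
from trace import *
m=json.load(open('w5.json')); I=cv2.imread('pics/w5.png').astype(int)
px=[]
for r in range(146,250,6):
    e=int(243+(r-150)*.72); lo=max(e-40,0); row=I[r,lo:e+40]; x=np.nonzero((row.min(1)>125))[0]; x=x[np.abs(x-40)<34]; px.append((lo+x.mean(),r)); print(r,px[-1][0].round(1),len(x),x.max()-x.min()+1,end=' | ')
P=onz(m,px,.11)[:,:2]*1e3; print(); print(P.round(1).tolist())
S=P[1:7]; v=np.linalg.svd(S-S.mean(0))[2][0]; print(S.mean(0),np.degrees(np.arctan2(v[1],v[0])),((S-S.mean(0))@[-v[1],v[0]]).round(2))
print('face',onz(m,[(237,146)],.11))
E
```

```text
146 240.0 23 46 | 152 243.2 25 47 | 158 240.6 38 48 | 164 253.5 26 26 | 170 258.5 26 26 | 176 263.0 27 27 | 182 268.0 27 27 | 188 272.5 26 26 | 194 277.5 26 26 | 200 282.5 26 26 | 206 287.5 26 26 | 212 291.5 26 26 | 218 296.0 25 25 | 224 300.5 24 24 | 230 304.0 23 23 | 236 307.5 22 22 | 242 310.5 22 22 | 248 311.6 36 55 | 
[[653.6, 77.2], [653.6, 73.8], [650.8, 71.7], [655.5, 65.9], [656.4, 62.0], [657.0, 58.1], [657.9, 54.1], [658.6, 50.2], [659.5, 46.1], [660.4, 42.0], [661.3, 37.9], [661.7, 33.9], [662.4, 29.8], [663.1, 25.7], [663.3, 21.7], [663.5, 17.8], [663.4, 13.9], [662.4, 10.4]]
[655.20500598  64.28492403] 106.98577671110672 [-1.27  2.   -0.75 -0.44  0.07  0.39]
face [[0.65218862 0.07792906 0.11      ]]
```

{"fn": "arm_command", "kwargs": {
  "deltas": [
    [[0.14,0.27,0,0,0,3.1],[0.13,0.27,0,0,0,3.1],[0.09,0.28,0,0,0,3],[0.08,0.28,0,0,0,3],[0,0,0,0,0,0]]
  ]
}}

```text
t: 10.17
tool_pos: [0.6614, -0.0003, 0.1281]
orientation: [-2.473, -1.938, -0.0]
force: [-0.8, -0.1, -1.8]
opening: 0.0141
gripper_force: 20.0
```

{"fn": "arm_command", "kwargs": {
  "deltas": [
    [[0.07,0.29,0,0,0,2.8],[0.06,0.3,0,0,0,2.7],[0.03,0.29,0,0,0,2.3],[0.02,0.3,0,0,0,2.2],[0,0,0,0,0,0],[0,0,0,0,0,0]]
  ]
}}

```text
t: 10.67
tool_pos: [0.6631, 0.0112, 0.1281]
orientation: [2.298, 2.142, -0.0]
force: [0.4, -0.8, -0.4]
opening: 0.0139
gripper_force: 20.0
```

{"fn": "arm_command", "kwargs": {
  "deltas": [
    [[0.01,0.31,0,0,0,2],[0,0.31,0,0,0,2],[-0.01,0.29,0,0,0,2],[-0.02,0.29,0,0,0,2],[0,0,0,0,0,0],[0,0,0,0,0,0]]
  ]
}}

```text
t: 11.17
tool_pos: [0.663, 0.0231, 0.1281]
orientation: [2.143, 2.297, -0.0]
force: [0.3, -0.3, -1.4]
opening: 0.0137
gripper_force: 20.0
```

{"fn": "arm_command", "kwargs": {
  "deltas": [
    [[-0.03,0.31,0,0,0,1.8],[-0.03,0.31,0,0,0,1.7],[-0.04,0.29,0,0,0,1.3],[-0.04,0.29,0,0,0,1.2],[0,0,0,0,0,0],[0,0,0,0,0,0]]
  ]
}}

```text
t: 11.67
tool_pos: [0.6616, 0.0354, 0.1281]
orientation: [2.017, 2.408, -0.0]
force: [-0.4, 1.4, -1.8]
opening: 0.014
gripper_force: 20.0
```

{"fn": "arm_command", "kwargs": {
  "deltas": [
    [[-0.05,0.29,0,0,0,0.8],[-0.05,0.29,0,0,0,0.7],[-0.06,0.3,0,0,0,0.2],[-0.06,0.3,0,0,0,0],[0,0,0,0,0,0],[0,0,0,0,0,0]]
  ]
}}

```text
t: 12.17
tool_pos: [0.6594, 0.0475, 0.1282]
orientation: [1.98, 2.439, 0.0]
force: [0.5, 0.1, -1.8]
opening: 0.0137
gripper_force: 20.0
```

```bash
python3 - <<'E'
from trace import *
s=monitor.read_state(); m=eyes.camera_model('wrist')
I=eyes.read_camera('wrist'); cv2.imwrite('pics/w6.png',I)
json.dump({k:np.asarray(v).tolist() for k,v in m.items()},open('w6.json','w'))
print({k:s[k] for k in('tool_pos','orientation','t','force','wrist_torque')})
cv2.imwrite('pics/c6.png',cv2.resize(I[120:360,220:440],(715,780))[:590])
E
```

```text
{'tool_pos': array([0.65940706, 0.04751488, 0.12817386]), 'orientation': array([1.97997941e+00, 2.43905090e+00, 6.12406644e-05]), 't': 12.1667, 'force': array([ 0.53630311,  0.07820219, -1.82004361]), 'wrist_torque': array([-0.01300333, -0.13034356, -0.00405277])}
```

View pics/c6.png

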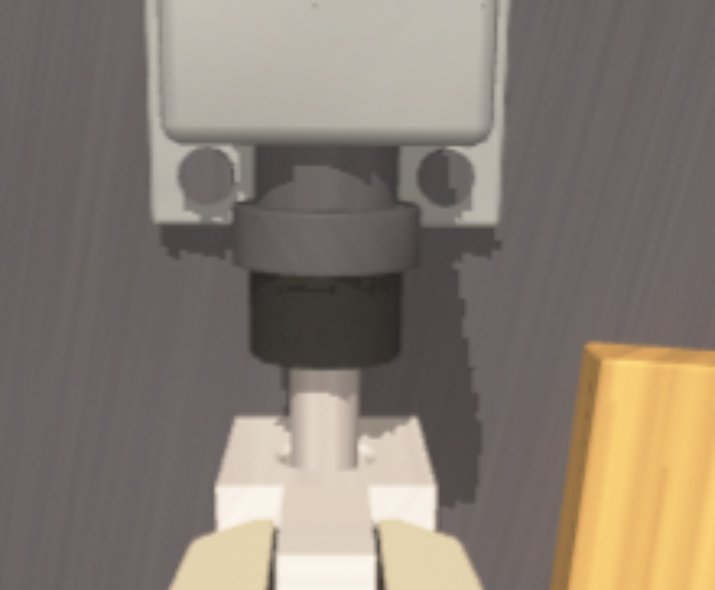

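The bore is well centred on the straight section, and a short gap to the rubber remains (crop row 367 against the block face near 450). I'll estimate the gap and then feel for contact.

```bash
python3 - <<'E'
from trace import *
m=json.load(open('w6.json')); a=np.radians(101.7); c=np.array([np.cos(a),np.sin(a)])
f=onz(m,[(320,120+367*240/780)],.123)[0]; t=np.array([.6594,.0475])
b=onz(m,[(320,120+485*240/780)],.126)[0]
print('rubber ahead of TCP',(f[:2]-t)@c*1e3,'block front',(b[:2]-t)@c*1e3)
E
```

```text
rubber ahead of TCP 33.949028983561924 block front 14.870386256752978
```

{"fn": "arm_command", "kwargs": {
  "deltas": [
    [[-0.06,0.32,0,0,0,0],[-0.07,0.32,0,0,0,0],[-0.06,0.32,0,0,0,0],[-0.07,0.32,0,0,0,0],[0,0,0,0,0,0],[0,0,0,0,0,0]]
  ],
  "squeeze": 30
}}

```text
t: 12.72
tool_pos: [0.6568, 0.0603, 0.1282]
orientation: [1.98, 2.439, 0.0]
force: [-0.3, -0.4, -1.3]
opening: 0.0137
gripper_force: 30.0
```

{"fn": "arm_command", "kwargs": {
  "deltas": [
    [[-0.02,0.1,0,0,0,0],[-0.02,0.1,0,0,0,0],[0,0,0,0,0,0],[0,0,0,0,0,0]]
  ]
}}

```text
t: 13.05
tool_pos: [0.6564, 0.062, 0.1281]
orientation: [-1.98, -2.439, -0.0]
force: [0.5, 0.2, -1.9]
opening: 0.0142
gripper_force: 30.0
```

{"fn": "arm_command", "kwargs": {
  "deltas": [
    [[-0.02,0.1,0,0,0,0],[0,0,0,0,0,0],[0,0,0,0,0,0]]
  ]
}}

```text
t: 13.3
tool_pos: [0.6562, 0.063, 0.1281]
orientation: [-1.98, -2.439, 0.0]
force: [0.8, 0.2, -1.7]
opening: 0.0137
gripper_force: 30.0
```

{"fn": "arm_command", "kwargs": {
  "deltas": [
    [[-0.02,0.1,0,0,0,0],[0,0,0,0,0,0],[0,0,0,0,0,0]]
  ]
}}

```text
t: 13.55
tool_pos: [0.656, 0.064, 0.1281]
orientation: [-1.98, -2.439, 0.0]
force: [-0.2, 0.5, -1.8]
opening: 0.0136
gripper_force: 30.0
```

{"fn": "arm_command", "kwargs": {
  "deltas": [
    [[-0.02,0.1,0,0,0,0],[0,0,0,0,0,0],[0,0,0,0,0,0]]
  ]
}}

```text
t: 13.8
tool_pos: [0.6558, 0.065, 0.1282]
orientation: [1.98, 2.439, 0.0]
force: [0.3, -0.2, -1.7]
opening: 0.0139
gripper_force: 30.0
```

{"fn": "arm_command", "kwargs": {
  "deltas": [
    [[-0.01,0.05,0,0,0,0],[0,0,0,0,0,0],[0,0,0,0,0,0]]
  ]
}}

```text
t: 14.05
tool_pos: [0.6557, 0.0655, 0.1281]
orientation: [-1.98, -2.439, 0.0]
force: [0.3, -0.8, -0.5]
opening: 0.0139
gripper_force: 30.0
```

{"fn": "arm_command", "kwargs": {
  "deltas": [
    [[-0.01,0.05,0,0,0,0],[0,0,0,0,0,0],[0,0,0,0,0,0]]
  ]
}}

```text
t: 14.3
tool_pos: [0.6557, 0.0658, 0.1281]
orientation: [1.98, 2.439, -0.0]
force: [-0.7, -1.0, -0.9]
opening: 0.0136
gripper_force: 30.0
```

{"fn": "arm_command", "kwargs": {
  "deltas": [
    [[-0.01,0.05,0,0,0,0],[0,0,0,0,0,0],[0,0,0,0,0,0]]
  ]
}}

```text
t: 14.55
tool_pos: [0.6556, 0.0662, 0.1282]
orientation: [1.98, 2.438, -0.0]
force: [0.3, -2.8, -1.6]
opening: 0.0142
gripper_force: 30.0
```

{"fn": "arm_command", "kwargs": {
  "deltas": [
    [[-0.01,0.05,0,0,0,0],[0,0,0,0,0,0],[0,0,0,0,0,0]]
  ]
}}

```text
t: 14.8
tool_pos: [0.6555, 0.0666, 0.1282]
orientation: [1.98, 2.438, -0.001]
force: [1.0, -5.4, -1.3]
opening: 0.0138
gripper_force: 30.0
```

{"fn": "arm_command", "kwargs": {
  "deltas": [
    [[-0.01,0.05,0,0,0,0],[0,0,0,0,0,0],[0,0,0,0,0,0]]
  ]
}}

```text
t: 15.05
tool_pos: [0.6555, 0.0669, 0.1282]
orientation: [1.98, 2.438, -0.001]
force: [0.1, -5.9, -2.0]
opening: 0.0138
gripper_force: 30.0
```

{"fn": "arm_command", "kwargs": {
  "deltas": [
    [[-0.01,0.04,0,0,0,0],[0,0,0,0,0,0],[0,0,0,0,0,0],[0,0,0,0,0,0]]
  ]
}}

```text
t: 15.38
tool_pos: [0.6554, 0.067, 0.1282]
orientation: [1.98, 2.438, -0.001]
force: [1.7, -6.3, -1.3]
opening: 0.0138
gripper_force: 30.0
```

{"fn": "arm_command", "kwargs": {
  "deltas": [
    [[0,0,0,0,0,0],[0,0,0,0,0,0]]
  ]
}}

```text
t: 15.55
tool_pos: [0.6554, 0.067, 0.1282]
orientation: [1.98, 2.438, -0.001]
force: [1.0, -6.5, -1.5]
opening: 0.014
gripper_force: 30.0
```

One small step more, to about 8 N.

{"fn": "arm_command", "kwargs": {
  "deltas": [
    [[-0.01,0.04,0,0,0,0],[0,0,0,0,0,0],[0,0,0,0,0,0]]
  ]
}}

```text
t: 15.8
tool_pos: [0.6554, 0.0672, 0.1282]
orientation: [1.98, 2.437, -0.001]
force: [2.4, -7.0, -0.7]
opening: 0.014
gripper_force: 30.0
```

{"fn": "arm_command", "kwargs": {
  "deltas": [
    [[0,0,0,0,0,0],[0,0,0,0,0,0],[0,0,0,0,0,0]]
  ]
}}

```text
t: 16.05
tool_pos: [0.6554, 0.0672, 0.1282]
orientation: [1.98, 2.437, -0.001]
force: [2.0, -7.2, -1.8]
opening: 0.0138
gripper_force: 30.0
```

Pressed at about 7.5 N and held. Next I'll ease off, lower the bore onto the rod and release.

{"fn": "arm_command", "kwargs": {
  "deltas": [
    [[0.02,-0.1,0,0,0,0],[0.02,-0.1,0,0,0,0],[0,0,-0.1,0,0,0],[0,0,0,0,0,0],[0,0,0,0,0,0]]
  ]
}}

```text
t: 16.47
tool_pos: [0.6557, 0.0664, 0.1272]
orientation: [1.98, 2.439, 0.0]
force: [0.8, -3.1, -0.4]
opening: 0.014
gripper_force: 30.0
```

{"fn": "arm_command", "kwargs": {
  "deltas": [
    [[0,0,-0.05,0,0,0],[0,0,0,0,0,0],[0,0,0,0,0,0]]
  ],
  "squeeze": 5
}}

```text
t: 16.72
tool_pos: [0.6557, 0.0665, 0.1268]
orientation: [1.98, 2.439, 0.001]
force: [0.6, -2.8, 0.2]
opening: 0.014
gripper_force: 5.0
```

{"fn": "arm_command", "kwargs": {
  "deltas": [
    [[0.02,-0.08,0,0,0,0],[0,0,-0.03,0,0,0],[0,0,0,0,0,0]]
  ]
}}

```text
t: 16.97
tool_pos: [0.6556, 0.0659, 0.1263]
orientation: [-1.98, -2.439, -0.0]
force: [0.0, -0.6, 0.0]
opening: 0.0139
gripper_force: 5.0
```

{"fn": "arm_command", "kwargs": {
  "deltas": [
    [[0,0,0,0,0,0],[0,0,0,0,0,0],[0,0,0,0,0,0],[0,0,0,0,0,0],[0,0,0,0,0,0],[0,0,0,0,0,0]]
  ],
  "gripper": -0.2
}}

```text
t: 17.47
tool_pos: [0.6557, 0.0655, 0.1263]
orientation: [-1.98, -2.439, 0.0]
force: [0.7, -1.0, 0.2]
opening: 0.037
gripper_force: 0.0
```

{"fn": "arm_command", "kwargs": {
  "deltas": [
    [[0,0,0.5,0,0,0],[0,0,1,0,0,0],[0,0,2,0,0,0],[0,0,3,0,0,0],[0,0,3,0,0,0],[0,0,3,0,0,0],[0,0,0,0,0,0],[0,0,0,0,0,0],[0,0,0,0,0,0]]
  ]
}}

```text
t: 18.22
tool_pos: [0.6558, 0.0655, 0.2519]
orientation: [1.98, 2.438, 0.001]
force: [0.3, 0.6, -1.0]
opening: 0.037
gripper_force: 0.0
```

```bash
python3 - <<'E'
from h import *
I=eyes.read_camera('wrist'); b=eyes.read_camera('side')
cv2.imwrite('pics/c7.png',np.hstack([cv2.resize(I[130:370,200:440],(400,400)),cv2.resize(b[150:250,310:410],(400,400))]))
E
```

```text
(no output)
```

View pics/c7.png

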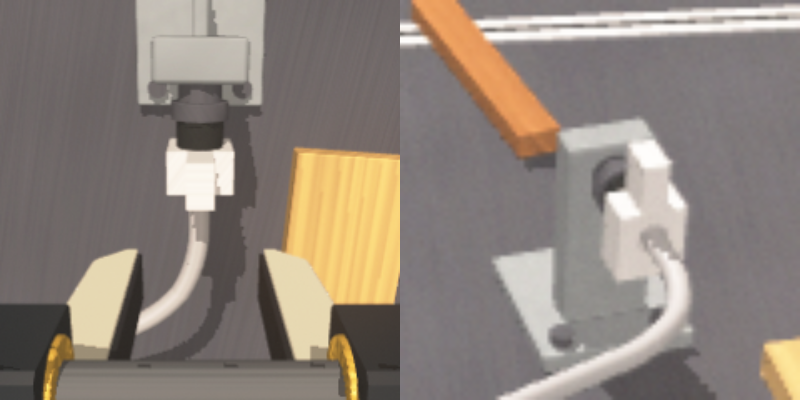

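The block stands upright on the rod against the rubber, at (200,175) in the wrist crop and (645,215) in the side crop. The gripper is well clear, so I'm handing in.

```bash
python3 -c "
from plant import ticket
print(ticket.close_job())"
```

```text
the job is handed in; nothing more can be done
None
```

The large stop block is on the guide rod against the rubber buffer, pressed home at about 7.5 N, then released with the gripper clear; the job is handed in, but no verdict was returned.

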